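Draw the sterile tube tray out of its dock with the hook tool

ROBOT

A 7-joint arm with a two-finger parallel gripper is mounted at the origin on the work surface. World frame = base frame: x ahead of the robot, y to its left, z up, the work surface at z = 0. Lengths are in m, angles in rad, forces in N, time in s.
With the tool pointing down it reaches from about 0.35 to 0.775 m from the base axis. Payload 3.1 kg.
Tool frame: the origin (TCP) lies on the centre line of the jaws, within the pads' length; the fingertips stand finger_overhang ahead of it and the grasp point (between the pads) lies 2 mm behind it (finger_overhang is the distance from the TCP to the fingertips, in m); z points along the fingers, y is the direction in which the jaws open and shut (so a half turn about z gives the same grasp; the last joint's range is limited). The gripper opens to 85 mm and grips with 20 to 120 N. Pads are 22 mm wide; open, the fingers measure 114 mm over their backs; the gripper's body (76 mm by 85 mm) begins 54 mm behind the grasp point. The pads swing forward as they close: fully open they stand 13 mm farther back than shut.
Start: joints at [-1.143, 0.311, 0.014, 1.512, -0.004, 1.319, -0.027], TCP at [0.249, 0.49, 0.248] pointing down, gripper open.
Joint ranges: [-2.7, 2.7], [-0.3, 1.91], [-1.27, 1.3], [0.12, 2.57], [-1.44, 4.58], [0.2, 2.03], [-3.05, 3.05]. Speed limits (rad/s): [2.79, 2.79, 3.14, 3.14, 3.14, 3.14, 3.14].

INTERFACE

Orientations are given as a unit quaternion [w, x, y, z].
In Python, from rig import sense, snapshot, camera_params, hand_in, finger_overhang gives the robot as it stands.
- The arm moves only by the tool play_rows, never from a script. Its argument "series" is one flat list of numbers, 7 for each row, row after row: the finger opening in mm, from 0 to 85.4, then the shift along the tool's x, y, z in mm, then the turn, a rotation vector about the tool's x, y, z in degrees. In form: [fingers, dx, dy, dz, wx, wy, wz, fingers, dx, dy, dz, wx, wy, wz, ...]. A call has 1 to 5 rows; each row is the pose to reach, as a shift and turn from the pose measured when the call began, along the tool's axes at that moment; what a row does not reach only later rows make up. A row lasts 1/10 s, in which the tool goes at most 50 mm and 8.59 degrees, less where a joint would pass 70% of its speed; a pose out of reach is approached as far as the arm can. A call with a gripper value outside its range is refused whole. The fingers move at their own pace and stop on an object; "newtons" is the grip in N (left out, the last holds). Time passes only in rows, so rows that repeat a pose let the fingers close. It gives the time, the measured TCP pose, the force and the opening at its end, in the units of the state.
- sense(): the state, without advancing time (a new reading comes with each control period).
- snapshot(name): name is "scene" or "side" or "wrist"; returns the picture (420x560x3 uint8, red, green, blue); there is no depth.
- camera_params(name): a dict with "fovy" (degrees; the focal length in pixels is half the picture's height over the tangent of half this angle, whatever the lens; pixels are square), "cx", "cy" (the principal point, pixels), "camera_from_world" (4x4, takes a point from world to camera coordinates). Camera axes: x right, y down, z forward; pixel columns grow to the right and rows downward; lengths in m; the calibration is good to about 2 mm. A picture is of the moment at which its call begins: read the wrist's pose just before it. camera_params takes no time and is no camera call; for the wrist camera it gives the pose at the moment of the call.
- hand_in(): hands the job in, once; it reports no verdict.
The state is a dict: "time_s": time; "qpos": joint angles; "qvel": joint speeds; "joint_efforts": joint torques, N m; "ee_pos": TCP position; "eef_rot": TCP orientation; "wrist_force": force on the tool from outside, world axes, zero at the start; "moment": the same for the moment, N m; "grip_width": opening from 0.0 (shut) to 1.0 (fully open).
Only numpy, scipy, OpenCV 4.12 (cv2) and the standard library are available. Lean on these libraries where they do the work, as an engineer would, in place of code of your own. Each camera call takes 0.05 s, during which the arm holds its last target. There are 200 camera calls.

TASK

Pick up the red-handled hook tool, drop its hook into the steel eye of the blue tube tray and draw the tray out of its dock until you feel it bear on the black bumpers of the yellow stop posts, then keep up a steady pull of about 12 N for two seconds to seat it, never loading the eye beyond 18 N. Unhook, leaving the tray at the bumpers (a millimetre or two of slack does no harm), and put the tool back upright along its green mat, released and not dropped. The tray is sterile: only the hook tool may touch it, keep it flat in the dock, and leave everything else where it stands.

Things in the scene. Friction and masses are not known exactly. Their poses are not given: they have to be found in the camera images.
- hook_tool: hook tool, 160 g. Red handle 70 x 22 x 36 mm (x, y, z) between black end blocks 20 x 36 x 38 mm. From the front block an 8 mm steel rod runs forward, axis 30 mm above the underside, and bends straight down as the hook pin (8 mm) 105 mm ahead of the origin. Origin: centre of the red handle's underside; grip there, across y, 24 mm up. x points to the hook, z up
- hook_tip (a point): lower end of the hook pin, on its axis: 105 mm ahead of the tool's origin and 2 mm up; the rod's underside is 24 mm above it
- tray: blue tube tray, 140 x 106 x 36 mm (x, y, z), with orange-capped tubes to 68 mm high, 0.4 to 0.7 kg, sliding on the dock's floor between guides with 3 mm play each side; dragging friction some 1 to 4 N. Origin: centre of its underside; -x is its front, the way it comes out
- tray_front (a point): middle of the tray's front face, 70 mm ahead (-x) of the tray's origin, 20 mm up
- ring (a point): centre of the steel eye on the tray's front: a round ring lying flat (hole axis vertical) of 6 mm wire, 22 mm inside and 34 mm outside diameter, centre 30 mm ahead of the front face and 33 mm above the tray's underside, joined to the tray by a 7 mm stem
- dock: fixed dock: grey base 260 x 140 x 14 mm (x, y, z), white side guides 30 mm above the base, and over its rear half (x from +5 to +130 mm) a clear hood, 100 mm tall in all (96 plus a 4 mm blue rib). Origin: centre of its underside; -x is the open front, the tray comes out along -x
- stop: fixed yellow stop bracket on the dock's base: two posts 16 mm wide (y), 14 mm thick, 42 mm tall at y = +-43 mm, a 6 mm bar between. Each has a rigid black bumper, 13 mm across, 22 mm up, reaching 6 to 12 mm beyond the post's rear face to the tray: both alike, set anew each time, not in any reading. Origin: midway, in the plane of the rear faces, at base-top height; axes as the dock's
- mat: fixed green mat for the hook tool, 200 mm (x) x 90 mm (y) x 4 mm. Origin on the underside, 27 mm behind (-x) its middle: the place for the tool's origin, the tool's x along the mat's x
- tube_rack: white tube rack with orange-capped tubes, 100 x 200 mm, 85 mm tall (bystander); origin at the centre of its underside
- amber_bottle: amber bottle, 72 mm across, 150 mm tall (bystander); origin at the centre of its underside
- white_bottle: white bottle with a blue cap, 68 mm across, 140 mm tall (bystander); origin at the centre of its underside
- beaker: glass beaker, 70 mm across, 90 mm tall (bystander); origin at the centre of its underside
- tip_box: blue open tip box with dividers, 90 x 120 mm, 45 mm tall (bystander); origin at the centre of its underside
- carton: cardboard carton, 100 x 140 mm, 70 mm tall (bystander); origin at the centre of its underside
- vial_jar: small white jar, 60 mm across, 60 mm tall (bystander); origin at the centre of its underside
Mind the look-alikes: they are no part of the job. Of the things that look like the hook_tool, take the one that is farthest to the robot's right at the start.

How it is judged:
By the outcome, as a careful person would: the job done as asked, in the order asked, and still so for the second after the job is handed in, with the robot touching nothing.
It also fails if it takes over 67 s, if anything falls off the work surface, if the arm or the gripper's body presses on something with over 40 N, if the wrist force passes 120 N, or if a joint passes its speed limit or range.

## Working session

There is one attempt and no reset: what is moved stays moved. The work goes in short steps, Python scripts to look and compute and a tool call to move; the robot and the scene stay as the last step left them, time stands still between calls to the robot, and variables do not carry over. Pictures are saved under pics/ and viewed, about 8 in all and at most 12, crops included, and the job is handed in when it is done.

Besides the shell and the picture viewer there is one more tool, called after ">>>" as a command line: name --argument value ..., lists and objects as JSON in quotes. play_rows: Moves the arm, as the interface text tells. Its arguments: {"type":"object","properties":{"series":{"type":"array"},"newtons":{"type":"number"}},"required":["series"]}

```bash
ls; mkdir -p pics; python3 - <<'E'
from rig import *
import cv2, numpy as np
print(sense()); print(finger_overhang if not callable(finger_overhang) else finger_overhang())
for n in ["scene","side","wrist"]:
    p=camera_params(n); print(n,p)
    im=snapshot(n); np.save(f"pics/{n}0.npy",im)
    cv2.imwrite(f"pics/{n}0.png",im[...,::-1])
E
```

```text
pics
{'time_s': 0.0, 'qpos': array([-1.14270494,  0.31172184,  0.01396824,  1.51306805, -0.00442179,
        1.31918027, -0.02720497]), 'qvel': array([ 8.18332928e-04,  8.09872687e-04, -1.53206200e-04,  1.81864434e-04,
        5.94814614e-05,  9.93662936e-04,  1.06929307e-03]), 'joint_efforts': array([-2.38678820e-05, -3.79917026e+01,  1.45974490e-01, -2.30592030e+01,
        1.21355054e-02,  1.38952030e-02, -9.09561834e-06]), 'ee_pos': array([0.2486438 , 0.48981545, 0.24721862]), 'eef_rot': array([-2.39955275e-04,  2.32698141e-01,  9.72548301e-01, -1.14852356e-03]), 'wrist_force': array([-0.14595884,  0.06325163,  0.4808057 ]), 'moment': array([0.02124908, 0.03512257, 0.02983385]), 'grip_width': 0.9972868037798671}
0.017
scene {'fovy': 46.75367368868592, 'cx': 279.7263027532466, 'cy': 212.040974266646, 'camera_from_world': array([[-0.28424632,  0.95862474,  0.01557675,  0.13867506],
       [ 0.65394985,  0.20573548, -0.72802644, -0.33589654],
       [-0.70110885, -0.19675242, -0.68537206,  1.65765835],
       [ 0.        ,  0.        ,  0.        ,  1.        ]])}
side {'fovy': 42.5044540365657, 'cx': 271.4032801483346, 'cy': 212.20969887003426, 'camera_from_world': array([[ 0.99126246, -0.13149921,  0.01032958, -0.5353033 ],
       [-0.07835981, -0.65006132, -0.75583068,  0.08465392],
       [ 0.106106  ,  0.74841715, -0.65468564,  1.56622906],
       [ 0.        ,  0.        ,  0.        ,  1.        ]])}
wrist {'fovy': 63.84310861412806, 'cx': 275.3302764515315, 'cy': 203.86150189327074, 'camera_from_world': array([[ 0.45294581,  0.89153398, -0.00269536, -0.54844705],
       [ 0.84837617, -0.43008616,  0.30868069, -0.04033503],
       [ 0.27404008, -0.1421023 , -0.9511619 ,  0.38069374],
       [ 0.        ,  0.        ,  0.        ,  1.        ]])}
```

View pics/scene0.png

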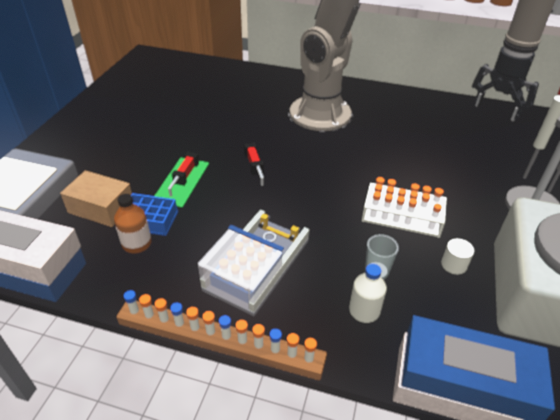

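View pics/side0.png

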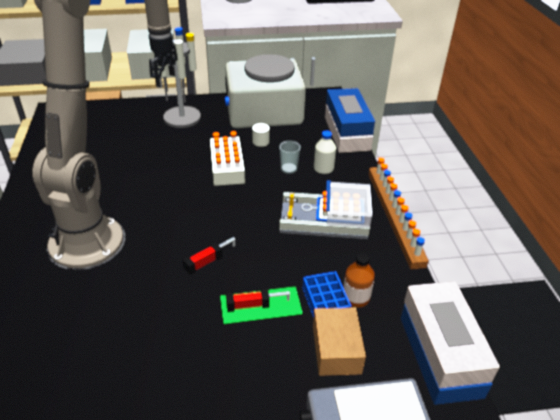

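The scene view shows the dock with its eye at about (270,238). The tool on the green mat, at about (183,172), is the one farthest to the robot's right (-y). The look-alike lies at about (254,160). Next I take rough positions.

```bash
cat > h.py <<'E'
from rig import *
import cv2, numpy as np
from scipy.spatial.transform import Rotation as R
def cam(n):
    p=camera_params(n); f=210/np.tan(np.radians(p["fovy"]/2)); return p["cx"],p["cy"],f,np.array(p["camera_from_world"])
def ray(c,uv):
    cx,cy,f,T=c; d=T[:3,:3].T@np.array([(uv[0]-cx)/f,(uv[1]-cy)/f,1]); return -T[:3,:3].T@T[:3,3],d
def onz(c,uv,z):
    o,d=ray(c,uv); return o+d*(z-o[2])/d[2]
def proj(c,P):
    cx,cy,f,T=c; q=T[:3,:3]@np.asarray(P)+T[:3,3]; return np.array([cx+f*q[0]/q[2],cy+f*q[1]/q[2]])
def tri(*cr):
    A=0;b=0
    for c,uv in cr:
        o,d=ray(c,uv); d=d/np.linalg.norm(d); M=np.eye(3)-np.outer(d,d); A=A+M; b=b+M@o
    return np.linalg.solve(A,b)
def mask(im,lo,hi):
    return cv2.inRange(cv2.cvtColor(im,cv2.COLOR_RGB2HSV),np.array(lo),np.array(hi))
def red(im): return mask(im,(0,170,90),(4,255,255))|mask(im,(174,170,90),(180,255,255))
def green(im): return mask(im,(50,120,80),(75,255,255))
def yellow(im): return mask(im,(20,140,110),(32,255,255))
def blobs(m,amin=15):
    n,l,s,c=cv2.connectedComponentsWithStats(m); return [(s[i,4],c[i].round(1),cv2.minAreaRect(np.argwhere(l==i)[:,::-1].astype(np.float32))) for i in range(1,n) if s[i,4]>=amin]
def mv(P,q=None,yaw=None):
    "tool shift mm and turn deg to reach world TCP P with fingers down, tool y axis yaw"
    s=sense(); w=s["eef_rot"]; r=R.from_quat([w[1],w[2],w[3],w[0]])
    print("shift",(r.inv().apply(np.array(P)-s["ee_pos"])*1000).round(1))
    if yaw is not None:
        x=np.array([np.cos(yaw),np.sin(yaw),0]); z=np.array([0,0,-1]); y=np.cross(z,x)
        best=min((R.from_matrix(np.c_[k*x,k*y,z]) for k in(1,-1)),key=lambda t:(r.inv()*t).magnitude())
        print("turn",np.degrees((r.inv()*best).as_rotvec()).round(2))
E
python3 - <<'E'
from h import *
for n in("scene","side"):
    im=np.load(f"pics/{n}0.npy"); c=cam(n)
    for nm,f,z in(("red",red,.022),("green",green,.004),("yellow",yellow,.04)):
        for a,ce,r in blobs(f(im)): print(n,nm,a,ce,onz(c,ce,z).round(3), [onz(c,p,z)[:2].round(3).tolist() for p in cv2.boxPoints(r)])
for n,x0,y0 in(("scene",140,140),):
    im=np.load(f"pics/{n}0.npy")
a=cv2.resize(np.load("pics/scene0.npy")[145:310,140:320],None,fx=3.3,fy=3.3,interpolation=cv2.INTER_CUBIC)
cv2.imwrite("pics/crop1.png",a[...,::-1])
E
```

```text
scene red 137 [252.7 154.1] [ 0.317 -0.135  0.022] [[0.297, -0.166], [0.272, -0.146], [0.337, -0.107], [0.36, -0.127]]
scene red 163 [186.8 164.7] [ 0.423 -0.3    0.022] [[0.453, -0.313], [0.376, -0.322], [0.391, -0.285], [0.466, -0.278]]
scene green 980 [182.2 182.8] [ 0.483 -0.289  0.004] [[0.551, -0.342], [0.321, -0.36], [0.373, -0.251], [0.589, -0.246]]
scene yellow 139 [271.4 226.1] [0.607 0.013 0.04 ] [[0.601, -0.028], [0.566, -0.019], [0.625, 0.065], [0.658, 0.054]]
scene yellow 61 [294.4 229.7] [0.602 0.071 0.04 ] [[0.616, 0.059], [0.585, 0.061], [0.592, 0.081], [0.623, 0.079]]
side red 350 [203.2 256.8] [ 0.333 -0.125  0.022] [[0.293, -0.12], [0.357, -0.077], [0.375, -0.131], [0.311, -0.171]]
side red 327 [247.5 299.9] [ 0.439 -0.293  0.022] [[0.403, -0.274], [0.478, -0.274], [0.476, -0.312], [0.403, -0.312]]
side green 1565 [264.5 307.6] [ 0.481 -0.308  0.004] [[0.368, -0.25], [0.582, -0.241], [0.574, -0.341], [0.372, -0.348]]
side yellow 62 [189.3  36.2] [0.322 1.335 0.04 ] [[0.302, 1.388], [0.341, 1.384], [0.338, 1.29], [0.301, 1.294]]
side yellow 83 [290.5 205.9] [0.603 0.04  0.04 ] [[0.586, -0.012], [0.611, 0.098], [0.621, 0.095], [0.595, -0.015]]
```

View pics/crop1.png

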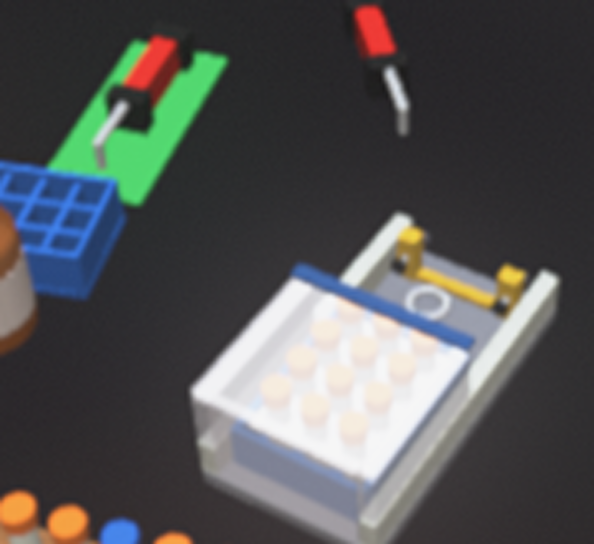

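```bash
python3 - <<'E'
from h import *
s=sense(); w=s["eef_rot"]; r=R.from_quat([w[1],w[2],w[3],w[0]]); print(r.as_matrix().round(3))
T=cam("wrist")[3]; print("camera in tool", r.inv().apply(-T[:3,:3].T@T[:3,3]-s["ee_pos"]).round(4))
mv((0.45,0.05,0.30),yaw=0.05)
mv((0.42,-0.295,0.25),yaw=0.05)
E
```

```text
[[-0.892  0.453 -0.001]
 [ 0.453  0.892 -0.002]
 [-0.    -0.002 -1.   ]]
camera in tool [ 0.079  -0.0002 -0.1257]
shift [-378.6 -301.3  -51.9]
turn [-1.000e-01 -2.000e-02 -2.978e+01]
shift [-508.  -622.4   -1.4]
turn [-1.000e-01 -2.000e-02 -2.978e+01]
```

>>> play_rows --series '[85,-76,-60,-10,0,0,-6,85,-152,-120,-20,0,0,-12,85,-228,-180,-30,0,0,-18,85,-304,-240,-40,0,0,-24,85,-379,-301,-50,0,0,-29.8]'

```text
time_s: 0.65
ee_pos: [0.3531, 0.2623, 0.2735]
eef_rot: [-0.0, -0.027, 1.0, -0.001]
wrist_force: [1.4, 0.0, 0.0]
grip_width: 0.994
```

```bash
python3 - <<'E'
from h import *
s=sense();print(s["ee_pos"],s["qpos"],s["time_s"])
mv((0.42,-0.295,0.25),yaw=0.05)
E
```

```text
[0.3531338  0.26234984 0.27354528] [-0.78762526  0.07002589  0.11664537  1.74372097 -0.00751835  1.33007281
  0.95627172] 0.65
shift [ -36.2 -560.1   24.5]
turn [-0.1  -0.05  0.28]
```

>>> play_rows --series '[85,-15,-50,0,0,0,0,85,-30,-100,0,0,0,0,85,-40,-150,0,0,0,0,85,-50,-200,0,0,0,0,85,-50,-250,0,0,0,0.2]'

```text
time_s: 1.15
ee_pos: [0.4166, 0.0217, 0.2738]
eef_rot: [-0.0, -0.026, 1.0, -0.001]
wrist_force: [1.5, 0.7, -0.0]
grip_width: 0.997
```

>>> play_rows --series '[85,0,-50,5,0,0,0,85,0,-100,10,0,0,0,85,0,-150,15,0,0,0,85,0,-200,20,0,0,0,85,0,-250,20,0,0,0]'

```text
time_s: 1.65
ee_pos: [0.4285, -0.2263, 0.2536]
eef_rot: [-0.0, -0.026, 1.0, -0.0]
wrist_force: [1.1, 0.3, -0.2]
grip_width: 0.994
```

```bash
python3 - <<'E'
from h import *
s=sense();print(s["ee_pos"],s["qpos"],s["time_s"])
mv((0.42,-0.295,0.25),yaw=0.05)
E
```

```text
[ 0.428518   -0.22634387  0.25364877] [-0.11368095  0.19478434  0.66712744  1.6919463  -0.12362554  1.2980888
  2.2003221 ] 1.65
shift [ 12.1 -68.1   3.7]
turn [-0.04 -0.04  0.11]
```

>>> play_rows --series '[85,6,-34,0,0,0,0,85,12,-68,0,0,0,0,85,12,-68,0,0,0,0,85,12,-68,0,0,0,0]'

```text
time_s: 2.05
ee_pos: [0.4195, -0.2953, 0.2533]
eef_rot: [-0.001, -0.025, 1.0, -0.0]
wrist_force: [0.2, 1.5, 0.7]
grip_width: 0.997
```

```bash
python3 - <<'E'
from h import *
s=sense();print(s["ee_pos"],s["qpos"].round(2),s["time_s"],np.abs(s["qvel"]).max())
c=cam("wrist"); im=snapshot("wrist"); np.savez("pics/w1.npz",im=im,T=c[3])
cv2.imwrite("pics/w1.png",im[...,::-1])
for nm,f,z in(("red",red,.040),("green",green,.004)):
    for a,ce,r in blobs(f(im),100): print(nm,a,ce,onz(c,ce,z).round(4), [onz(c,p,z)[:2].round(4).tolist() for p in cv2.boxPoints(r)])
E
```

```text
[ 0.41948745 -0.29531922  0.25327607] [ 0.02  0.27  0.71  1.62 -0.18  1.32  2.37] 2.05 0.03843023014311588
red 1215 [441.1  98.8] [ 0.3362 -0.1404  0.04  ] [[0.312, -0.168], [0.299, -0.1379], [0.3582, -0.0996], [0.3728, -0.1311]]
green 705 [269.  279.7] [ 0.5623 -0.2967  0.004 ] [[0.5763, -0.3381], [0.4814, -0.3393], [0.4772, -0.2541], [0.5718, -0.2466]]
```

View pics/w1.png

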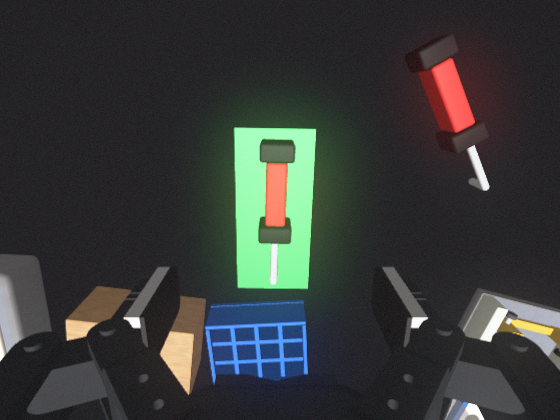

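Wrist view: tool at red (276,195), black end blocks at y=151 and 230, pin at (273,282). The mat corners are near (235,128), (316,129), (310,290) and (237,290).

```bash
python3 - <<'E'
from h import *
d=np.load("pics/w1.npz"); im=d["im"]; c=cam("wrist"); c=(*c[:3],d["T"])
hsv=cv2.cvtColor(im,cv2.COLOR_RGB2HSV); print(hsv[200,250],hsv[195,276],hsv[265,273],hsv[230,275])
g=mask(im,(40,60,50),(80,255,255)); g=cv2.morphologyEx(g,cv2.MORPH_CLOSE,np.ones((45,45)))
r=mask(im,(0,120,80),(10,255,255))|mask(im,(165,120,80),(180,255,255)); r[:,340:]=0
for nm,m,z in(("red",r,.04),("green",g,.004)):
    a,ce,_=max(blobs(m,100),key=lambda t:t[0]); 
    cn=max(cv2.findContours(m,0,2)[0],key=cv2.contourArea)
    W=np.array([onz(c,p[0],z)[:2] for p in cn],np.float32)
    (x,y),wh,an=cv2.minAreaRect(W*1000); print(nm,a,ce,"ctr",x,y,wh,an)
k=mask(im,(0,0,0),(180,255,70))&cv2.dilate(g,np.ones((3,3)))
k[:,340:]=0
k&=g
for a,ce,rr in blobs(k,100): print("black",a,ce,onz(c,ce,.042).round(4))
E
```

```text
[ 67  97 253] [  5 144 255] [ 96   5 247] [ 49  57 108]
red 1247 [275.5 194. ] ctr 440.48870849609375 -294.568603515625 (69.06063842773438, 20.70221710205078) 0.9472594857215881
green 28200 [278.4 197.7] ctr 464.8143005371094 -291.9411315917969 (184.55252075195312, 255.0000762939453) 88.09275817871094
black 10585 [268.  190.4] [ 0.435  -0.3025  0.042 ]
```

```bash
python3 - <<'E'
from h import *
d=np.load("pics/w1.npz"); im=d["im"]; c=cam("wrist"); c=(*c[:3],d["T"])
b=im.astype(int); g=((b[...,1]>b[...,0]+50)&(b[...,1]>120)).astype(np.uint8)*255
n,l,s,_=cv2.connectedComponentsWithStats(g); i=1+np.argmax(s[1:,4]); print(s[i])
P=np.argwhere(l==i)[:,::-1]; h=cv2.convexHull(P.astype(np.int32))
W=np.array([onz(c,p[0],.004)[:2] for p in h],np.float32)
(x,y),wh,an=cv2.minAreaRect(W*1000); print("mat",x,y,wh,an)
s_=sense()
mv((.4405,-.2946,.12),yaw=np.radians(.95))
E
```

```text
[ 234  127   82  162 9406]
mat 474.33929443359375 -295.4991455078125 (200.53805541992188, 90.43824768066406) 1.8832528591156006
shift [-20.4  -1.9 133.2]
turn [ 0.04 -0.07  2.05]
```

>>> play_rows --series '[60,-7,-1,45,0,0,0.7,60,-14,-2,90,0,0,1.4,60,-20.4,-2,133,0,0,2.0,60,-20.4,-2,133,0,0,2.0,60,-20.4,-2,133,0,0,2.0]'

```text
time_s: 2.6
ee_pos: [0.4409, -0.2932, 0.1203]
eef_rot: [-0.001, -0.01, 1.0, 0.001]
wrist_force: [0.5, -1.5, 1.2]
grip_width: 0.702
```

```bash
python3 - <<'E'
from h import *
mv((.4405,-.2946,.026),yaw=np.radians(.95))
E
```

```text
shift [ 0.2 -1.6 94.3]
turn [ 0.11 -0.13  0.21]
```

>>> play_rows --series '[55,0,-1.5,35,0,0,0.2,50,0,-1.5,65,0.1,-0.1,0.2,50,0,-1.5,85,0.1,-0.1,0.2,50,0,-1.5,94,0.1,-0.1,0.2,50,0,-1.5,94,0.1,-0.1,0.2]' --newtons 80

```text
time_s: 3.1
ee_pos: [0.4417, -0.2947, 0.0275]
eef_rot: [0.001, -0.009, 1.0, -0.0]
wrist_force: [-0.3, 0.3, 1.0]
grip_width: 0.586
```

>>> play_rows --series '[10,0,0,0,0,0,0,10,0,0,0,0,0,0,10,0,0,0,0,0,0,10,0,0,0,0,0,0,10,0,0,0,0,0,0]' --newtons 80

```text
time_s: 3.6
ee_pos: [0.4435, -0.2958, 0.0299]
eef_rot: [0.003, -0.009, 1.0, -0.001]
wrist_force: [0.3, 0.5, 7.0]
grip_width: 0.242
```

```bash
python3 - <<'E'
from h import *
s=sense(); print({k:np.round(v,4) for k,v in s.items()})
E
```

```text
{'time_s': np.float64(3.6), 'qpos': array([ 0.1184,  0.5599,  0.591 ,  1.8453, -0.4058,  0.8526,  2.4977]), 'qvel': array([-0.0007,  0.0011, -0.0008, -0.0021,  0.0015,  0.0006,  0.0004]), 'joint_efforts': array([ 2.33300e-01, -3.53265e+01,  6.34950e+00, -1.49781e+01,
        7.57000e-02, -3.44500e-01, -1.77000e-02]), 'ee_pos': array([ 0.4435, -0.2958,  0.0299]), 'eef_rot': array([ 0.0027, -0.0088,  1.    , -0.0012]), 'wrist_force': array([0.2792, 0.4877, 6.984 ]), 'moment': array([0.232 , 0.0643, 0.0591]), 'grip_width': np.float64(0.2421)}
```

>>> play_rows --series '[10,0,0,-20,0,0,0,10,0,0,-60,0,0,0,10,0,0,-110,0,0,0,10,0,0,-150,0,0,0,10,0,0,-170,0,0,0]'

```text
time_s: 4.1
ee_pos: [0.4439, -0.2971, 0.2046]
eef_rot: [0.006, -0.009, 1.0, -0.003]
wrist_force: [-0.1, -0.1, -1.7]
grip_width: 0.24
```

```bash
python3 - <<'E'
from h import *
s=sense(); print({k:np.round(v,4) for k,v in s.items() if k in("qpos","ee_pos","wrist_force","moment","grip_width")})
mv((.43,.01,.20),yaw=np.radians(.95))
E
```

```text
{'qpos': array([ 0.0232,  0.3463,  0.7002,  1.6591, -0.2393,  1.2095,  2.3645]), 'ee_pos': array([ 0.4439, -0.2971,  0.2046]), 'wrist_force': array([-0.0895, -0.1153, -1.7254]), 'moment': array([-0.0618, -0.0588, -0.0237]), 'grip_width': np.float64(0.24)}
shift [  8.6 307.3   2.6]
turn [-0.35  0.69  0.04]
```

>>> play_rows --series '[10,5,50,0,0,0,0,10,9,100,0,0,0,0,10,9,150,0,-0.3,0.7,0,10,9,200,0,-0.3,0.7,0,10,9,250,0,-0.3,0.7,0]'

```text
time_s: 4.6
ee_pos: [0.4301, -0.0457, 0.2035]
eef_rot: [0.001, -0.008, 1.0, -0.0]
wrist_force: [0.5, 0.1, -0.6]
grip_width: 0.244
```

>>> play_rows --series '[10,0,30,0,0,0,0,10,0,55,0,0,0,0,10,0,55,0,0,0,0,10,0,55,0,0,0,0]'

```text
time_s: 5.0
ee_pos: [0.4291, 0.0091, 0.2038]
eef_rot: [0.001, -0.009, 1.0, -0.0]
wrist_force: [0.0, -1.2, -0.6]
grip_width: 0.246
```

```bash
python3 - <<'E'
from h import *
s=sense(); print({k:np.round(v,4) for k,v in s.items() if k in("qpos","ee_pos","eef_rot","wrist_force","moment","grip_width")})
c=cam("wrist"); im=snapshot("wrist"); np.savez("pics/w2.npz",im=im,T=c[3])
b=snapshot("side"); np.save("pics/side2.npy",b)
cv2.imwrite("pics/w2.png",im[...,::-1])
b=cv2.resize(b[150:270,240:400],None,fx=4.5,fy=4.5,interpolation=cv2.INTER_CUBIC)
cv2.imwrite("pics/s2.png",b[...,::-1])
E
```

```text
{'qpos': array([-0.5411,  0.0953,  0.5194,  1.9053, -0.0509,  1.1523,  1.5853]), 'ee_pos': array([0.4291, 0.0091, 0.2038]), 'eef_rot': array([ 8.0e-04, -8.8e-03,  1.0e+00, -4.0e-04]), 'wrist_force': array([ 0.0393, -1.1595, -0.5617]), 'moment': array([-0.0356,  0.0113, -0.0146]), 'grip_width': np.float64(0.2463)}
```

View pics/w2.png

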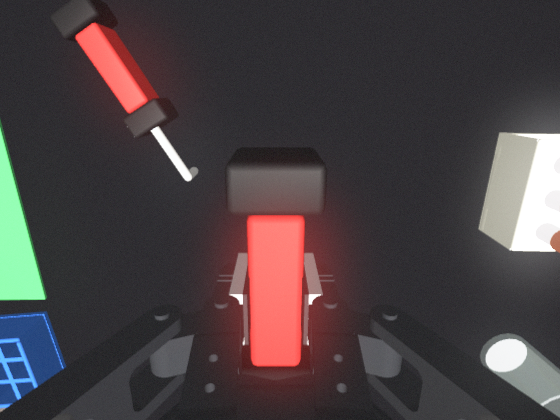

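View pics/s2.png

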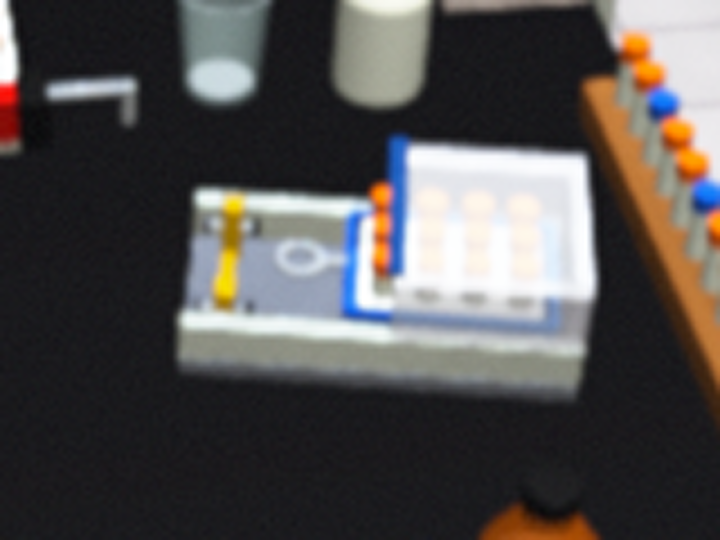

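The side crop shows the eye at crop (300,257) and the stop posts at about (234,205) and (225,290), with the bar low. The wrist view is blocked by the held tool, which sits square in the jaws. I therefore locate the eye and the dock axis from the two fixed cameras.

```bash
python3 - <<'E'
from h import *
S=cam("scene"); D=cam("side")
a=lambda x,y:(140+(x+.5)/3.3-.5,145+(y+.5)/3.3-.5)
b=lambda x,y:(240+(x+.5)/4.5-.5,150+(y+.5)/4.5-.5)
r=tri((S,a(428,302)),(D,b(300,257))); print("ring",r.round(4),"onz",onz(S,a(428,302),.047).round(4),onz(D,b(300,257),.047).round(4))
for n,p in(("sc Lguide front",onz(S,a(402,215),.044)),("sc Rguide front",onz(S,a(556,278),.044)),("side near front outer",onz(D,b(180,325),.044)),("side near rear",onz(D,b(585,352),.044)),("side far front outer",onz(D,b(194,188),.044)),("hood rib sc L top",onz(S,a(298,268),.1)),("hood rib sc R top",onz(S,a(472,343),.1)),("sd rib far",onz(D,b(398,138),.1)),("hood sd rear far",onz(D,b(588,155),.1)),("postL sc",onz(S,a(412,233),.056)),("postR sc",onz(S,a(514,270),.056)),("sd tray front far",onz(D,b(357,214),.05)),("sd tray front near",onz(D,b(346,315),.05)),("sc tubes",onz(S,a(0,0),.05))): print(n,p.round(4))
for n in("scene","side"):
    im=np.load("pics/scene0.npy" if n=="scene" else "pics/side2.npy"); print(n)
    # white ring pixels sub-pixel centroid
    u,v=(a(428,302) if n=="scene" else b(300,257)); u,v=int(u),int(v); print(cv2.cvtColor(im,cv2.COLOR_RGB2GRAY)[v-8:v+9,u-10:u+14])
E
```

```text
ring [0.6483 0.0212 0.0479] onz [0.6481 0.0207 0.047 ] [0.6482 0.0228 0.047 ]
sc Lguide front [ 0.5624 -0.0272  0.044 ]
sc Rguide front [0.5933 0.1032 0.044 ]
side near front outer [ 0.5595 -0.0315  0.044 ]
side near rear [ 0.8136 -0.0883  0.044 ]
side far front outer [0.5894 0.1077 0.044 ]
hood rib sc L top [ 0.6924 -0.0602  0.1   ]
hood rib sc R top [0.724  0.0752 0.1   ]
sd rib far [0.7219 0.0756 0.1   ]
hood sd rear far [0.8442 0.0423 0.1   ]
postL sc [ 0.5913 -0.0097  0.056 ]
postR sc [0.6063 0.0739 0.056 ]
sd tray front far [0.694  0.0592 0.05  ]
sd tray front near [ 0.6666 -0.0414  0.05  ]
sc tubes [ 0.4094 -0.4528  0.05  ]
scene
[[142 128 120 119 122 122 125 148 174 188 194 196 196 194 189 179 170 165
  161 159 159 158 156 152]
 [156 153 150 146 138 132 132 140 150 160 173 185 192 196 197 193 189 184
  179 171 162 159 158 158]
 [158 158 159 157 152 147 146 147 146 147 154 168 180 188 191 192 193 195
  193 190 180 171 165 162]
 [157 158 158 158 157 158 164 172 180 187 188 191 187 181 176 176 182 192
  196 197 194 189 185 179]
 [158 158 157 156 161 174 191 201 208 216 215 216 2
[... 2285 characters left out ...]
64 163 162 163 179 201 204 192 185 180 182 189 202 217 220 208 196
  196 194 177 150 139 195]
 [163 164 161 162 160 163 183 198 203 202 203 203 209 215 212 200 179 165
  163 161 147 130 135 199]
 [162 162 162 161 160 157 163 175 190 198 201 200 203 196 186 171 162 156
  155 148 133 118 135 207]
 [163 162 163 161 161 161 159 161 166 170 172 174 171 169 164 160 160 162
  160 152 132 116 140 215]
 [163 163 162 161 160 161 161 160 157 158 158 159 158 159 161 163 163 163
  163 150 124 115 143 221]
 [159 164 161 159 160 161 159 159 160 159 162 160 160 162 163 163 162 165
  163 151 127 115 142 223]
 [160 160 159 161 161 161 159 159 159 161 161 161 160 160 163 164 164 164
  160 153 130 115 148 225]]
```

```bash
cat >> h.py <<'E'
RING=np.array([.6482,.0217,.0475]); YAW=np.radians(-12.7); U=np.array([np.cos(YAW),np.sin(YAW),0]); N=np.array([-U[1],U[0],0])
REACH=.102; DROP=.024   # hook tip ahead of / below the TCP
def tip():
    s=sense(); w=s["eef_rot"]; r=R.from_quat([w[1],w[2],w[3],w[0]]); return s["ee_pos"]+r.apply([-REACH,0,DROP])
def tcp_for(t): return np.asarray(t)-REACH*U+np.array([0,0,DROP])
def rep():
    s=sense(); e=tip()-RING; print("t",round(s["time_s"],2),"tip-ring along/lat/z mm",(np.array([e@U,e@N,e[2]])*1000).round(1),"F along",round(s["wrist_force"]@U,2),s["wrist_force"].round(2),"M",s["moment"].round(3),"grip",round(float(s["grip_width"]),3))
E
python3 - <<'E'
from h import *
rep(); mv(tcp_for([*RING[:2],.075]),yaw=YAW)
E
```

```text
t 5.1 tip-ring along/lat/z mm [-111.3  -38.1  132.4] F along 0.28 [ 0.38  0.42 -2.33] M [-0.018 -0.046 -0.008] grip 0.241
shift [-119.8   34.9  104.9]
turn [-0.04  0.1  13.5 ]
```

>>> play_rows --series '[10,-40,12,10,0,0,5,10,-80,24,20,0,0,10,10,-120,35,40,0,0.1,13.5,10,-120,35,70,0,0.1,13.5,10,-120,35,105,0,0.1,13.5]'

```text
time_s: 5.6
ee_pos: [0.5513, 0.0426, 0.0984]
eef_rot: [0.002, 0.111, 0.994, -0.001]
wrist_force: [0.7, 0.3, -1.9]
grip_width: 0.241
```

>>> play_rows --series '[10,0,0,0,0,0,0,10,0,0,0,0,0,0]'

```text
time_s: 5.8
ee_pos: [0.5514, 0.0408, 0.0985]
eef_rot: [0.001, 0.113, 0.994, -0.002]
wrist_force: [0.5, 0.5, -1.0]
grip_width: 0.24
```

```bash
python3 - <<'E'
from h import *
rep(); mv(tcp_for([*RING[:2],.075]),yaw=YAW)
S=cam("scene");D=cam("side")
a=snapshot("scene");b=snapshot("side"); np.save("pics/a3",a);np.save("pics/b3",b)
print("expected tip px",proj(S,tip()),proj(D,tip()))
A=cv2.resize(a[200:270,230:310],None,fx=5,fy=5,interpolation=cv2.INTER_CUBIC)
B=cv2.resize(b[170:240,260:340],None,fx=5,fy=5,interpolation=cv2.INTER_CUBIC)
cv2.imwrite("pics/c3.png",np.hstack([A,B])[...,::-1])
E
```

```text
t 5.8 tip-ring along/lat/z mm [ 3.5 -3.2 27.3] F along 0.38 [ 0.5   0.48 -1.01] M [-0.049 -0.069  0.053] grip 0.24
shift [ 3.4  2.6 -0.5]
turn [-0.19  0.18 -0.25]
expected tip px [267.9842491 228.3707105] [308.54549833 199.65051295]
```

View pics/c3.png

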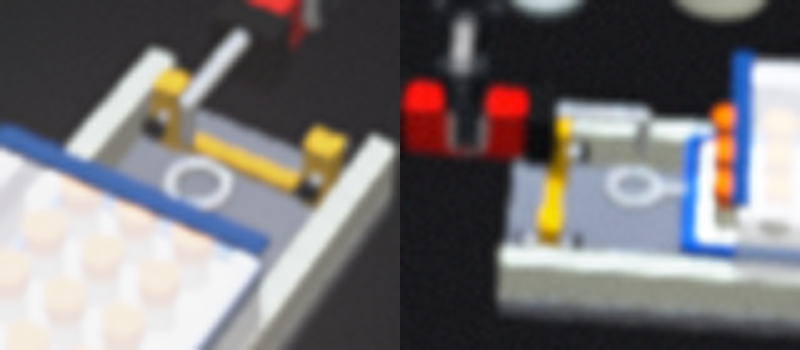

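The view shows the pin tip where predicted, at scene px (267,228) against (268,228.4) and side px (308.1,199) against (308.5,199.7). The bar is low. I center the pin, then lower it.

>>> play_rows --series '[10,3.5,3.5,0,-0.2,0.2,-0.2,10,3.5,3.5,0,-0.2,0.2,-0.2,10,3.5,3.5,0,-0.2,0.2,-0.2]'

```text
time_s: 6.2
ee_pos: [0.551, 0.0462, 0.1018]
eef_rot: [0.003, 0.11, 0.994, 0.002]
wrist_force: [-0.4, 0.1, -1.9]
grip_width: 0.238
```

```bash
python3 - <<'E'
from h import *
rep(); mv(tcp_for([*RING[:2],.036]),yaw=YAW)
E
```

```text
t 6.2 tip-ring along/lat/z mm [ 1.9  2.7 30.9] F along -0.4 [-0.38  0.15 -1.93] M [-0.008 -0.03  -0.036] grip 0.238
shift [ 2.1 -2.7 41.8]
turn [0.23 0.34 0.04]
```

>>> play_rows --series '[10,2,-1.7,8,0.2,0.3,0,10,2,-1.7,16,0.2,0.3,0,10,2,-1.7,22,0.2,0.3,0,10,2,-1.7,22,0.2,0.3,0]'

```text
time_s: 6.6
ee_pos: [0.5475, 0.045, 0.0781]
eef_rot: [-0.001, 0.11, 0.994, -0.0]
wrist_force: [-0.5, 0.1, -0.9]
grip_width: 0.246
```

```bash
python3 - <<'E'
from h import *
rep(); mv(tcp_for([*RING[:2],.036]),yaw=YAW)
E
```

```text
t 6.6 tip-ring along/lat/z mm [-1.5  0.7  6.3] F along -0.51 [-0.5   0.12 -0.91] M [0.074 0.062 0.014] grip 0.246
shift [-1.5 -0.6 18.1]
turn [-0.04 -0.15  0.04]
```

>>> play_rows --series '[10,-1.5,0,6,0,0,0,10,-1.5,0,12,0,0,0,10,-1.5,0,17,0,0,0,10,-1.5,0,17,0,0,0]'

```text
time_s: 7.0
ee_pos: [0.5481, 0.0447, 0.06]
eef_rot: [-0.002, 0.11, 0.994, -0.0]
wrist_force: [-0.8, 0.1, -1.8]
grip_width: 0.24
```

```bash
python3 - <<'E'
from h import *
rep(); mv(tcp_for([*RING[:2],.036]),yaw=YAW)
S=cam("scene");D=cam("side")
a=snapshot("scene");b=snapshot("side")
print("expected tip px",proj(S,tip()),proj(D,tip()))
A=cv2.resize(a[200:270,230:310],None,fx=5,fy=5,interpolation=cv2.INTER_CUBIC)
B=cv2.resize(b[170:240,260:340],None,fx=5,fy=5,interpolation=cv2.INTER_CUBIC)
cv2.imwrite("pics/c4.png",np.hstack([A,B])[...,::-1])
E
```

```text
t 7.0 tip-ring along/lat/z mm [ -0.8   0.4 -11.9] F along -0.75 [-0.76  0.07 -1.83] M [0.045 0.052 0.049] grip 0.24
shift [-0.7 -0.4  0. ]
turn [-0.08 -0.26  0.04]
expected tip px [269.93491403 239.34671904] [306.15928705 209.44309777]
```

View pics/c4.png

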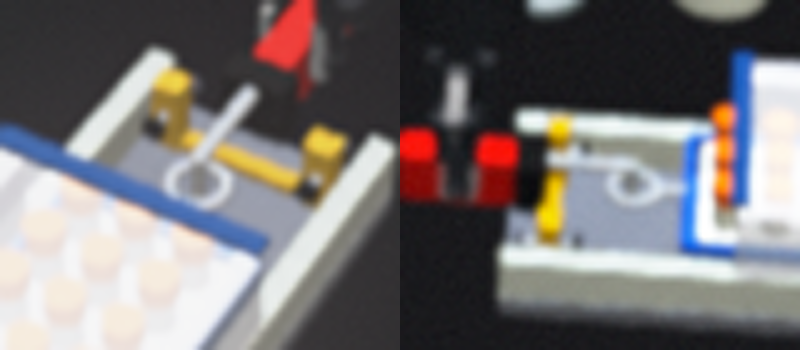

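The pin stands inside the eye with no contact load. I start the pull.

>>> play_rows --series '[10,3,-0.4,0,0,-0.3,0,10,6,-0.4,0,0,-0.3,0,10,9,-0.4,0,0,-0.3,0,10,12,-0.4,0,0,-0.3,0,10,15,-0.4,0,0,-0.3,0]' --newtons 100

```text
time_s: 7.6
ee_pos: [0.5347, 0.0475, 0.0614]
eef_rot: [0.002, 0.11, 0.994, -0.001]
wrist_force: [2.5, -0.6, -2.2]
grip_width: 0.237
```

```bash
python3 - <<'E'
from h import *
rep(); mv(tcp_for([*(RING-.060*U)[:2],.036]),yaw=YAW)
E
```

```text
t 7.6 tip-ring along/lat/z mm [-14.3   0.2  -9.7] F along 2.56 [ 2.49 -0.59 -2.24] M [-0.049 -0.52   0.019] grip 0.237
shift [45.6 -0.2  1.2]
turn [-0.03  0.26  0.04]
```

>>> play_rows --series '[10,4,0,0.5,0,0,0,10,8,0,1,0,0.2,0,10,12,0,1,0,0.2,0,10,16,0,1,0,0.2,0,10,20,0,1,0,0.2,0]'

```text
time_s: 8.1
ee_pos: [0.516, 0.0518, 0.0609]
eef_rot: [0.002, 0.11, 0.994, -0.0]
wrist_force: [3.5, -0.6, 0.2]
grip_width: 0.238
```

```bash
python3 - <<'E'
from h import *
rep(); mv(tcp_for([*(RING-.060*U)[:2],.036]),yaw=YAW)
E
```

```text
t 8.1 tip-ring along/lat/z mm [-33.5   0.3 -10.3] F along 3.55 [ 3.51 -0.55  0.19] M [-0.265 -1.101 -0.027] grip 0.238
shift [26.4 -0.3  0.8]
turn [-0.    0.2   0.03]
```

>>> play_rows --series '[10,3,0,0,0,0,0,10,6,0,0.5,0,0,0,10,9,0,0.5,0,0,0,10,12,0,0.5,0,0,0,10,15,0,0.5,0,0,0]'

```text
time_s: 8.6
ee_pos: [0.5017, 0.0551, 0.0606]
eef_rot: [0.002, 0.11, 0.994, -0.0]
wrist_force: [3.4, -1.5, 0.9]
grip_width: 0.241
```

```bash
python3 - <<'E'
from h import *
rep(); mv(tcp_for([*(RING-.060*U)[:2],.036]),yaw=YAW)
E
```

```text
t 8.6 tip-ring along/lat/z mm [-48.1   0.4 -10.4] F along 3.63 [ 3.37 -1.55  0.95] M [-0.224 -1.191 -0.023] grip 0.241
shift [11.8 -0.3  0.6]
turn [0.01 0.26 0.03]
```

>>> play_rows --series '[10,2,0,0,0,0,0,10,4,0,0.3,0,0,0,10,5,0,0.3,0,0,0,10,6,0,0.3,0,0,0]'

```text
time_s: 9.0
ee_pos: [0.4956, 0.0564, 0.0602]
eef_rot: [0.002, 0.11, 0.994, -0.0]
wrist_force: [4.2, -1.3, -0.6]
grip_width: 0.237
```

>>> play_rows --series '[10,1,0,0,0,0,0,10,2,0,0,0,0,0,10,3,0,0,0,0,0]'

```text
time_s: 9.3
ee_pos: [0.4926, 0.0571, 0.0601]
eef_rot: [0.002, 0.11, 0.994, -0.0]
wrist_force: [3.7, -0.3, 0.1]
grip_width: 0.236
```

>>> play_rows --series '[10,1,0,0,0,0,0,10,2,0,0,0,0,0,10,3,0,0,0,0,0]'

```text
time_s: 9.6
ee_pos: [0.4896, 0.0577, 0.0601]
eef_rot: [0.002, 0.11, 0.994, -0.0]
wrist_force: [3.3, -0.7, 0.1]
grip_width: 0.243
```

```bash
python3 - <<'E'
from h import *
rep()
E
```

```text
t 9.6 tip-ring along/lat/z mm [-60.6   0.3 -10.9] F along 3.36 [ 3.29 -0.67  0.08] M [-0.236 -1.107  0.052] grip 0.243
```

>>> play_rows --series '[10,1,0,0,0,0,0,10,2,0,0,0,0,0,10,3,0,0,0,0,0]'

```text
time_s: 9.9
ee_pos: [0.4866, 0.0584, 0.0601]
eef_rot: [0.002, 0.11, 0.994, -0.0]
wrist_force: [3.5, -1.3, 0.5]
grip_width: 0.238
```

```bash
python3 - <<'E'
from h import *
rep()
E
```

```text
t 9.9 tip-ring along/lat/z mm [-63.6   0.3 -10.9] F along 3.7 [ 3.5  -1.31  0.49] M [-0.189 -1.104 -0.027] grip 0.238
```

>>> play_rows --series '[10,1,0,0,0,0,0,10,2,0,0,0,0,0]'

```text
time_s: 10.1
ee_pos: [0.4853, 0.0585, 0.0602]
eef_rot: [0.003, 0.11, 0.994, -0.0]
wrist_force: [6.4, -2.0, -1.8]
grip_width: 0.239
```

```bash
python3 - <<'E'
from h import *
rep()
E
```

```text
t 10.1 tip-ring along/lat/z mm [-64.8   0.2 -10.6] F along 6.68 [ 6.41 -1.96 -1.75] M [-0.415 -1.444 -0.06 ] grip 0.239
```

The motion stalled and the force is rising: contact with the bumpers. I raise the load gently.

>>> play_rows --series '[10,2.3,0,0,0,0,0,10,2.3,0,0,0,0,0]'

```text
time_s: 10.3
ee_pos: [0.485, 0.0584, 0.0604]
eef_rot: [0.005, 0.111, 0.994, -0.001]
wrist_force: [9.0, -2.6, -4.1]
grip_width: 0.243
```

```bash
python3 - <<'E'
from h import *
rep()
E
```

```text
t 10.3 tip-ring along/lat/z mm [-65.   -0.1 -10. ] F along 9.39 [ 9.04 -2.62 -4.14] M [-0.331 -1.681  0.032] grip 0.243
```

>>> play_rows --series '[10,2.9,0,0.5,0,0,0,10,2.9,0,0.5,0,0,0,10,2.9,0,0.5,0,0,0]'

```text
time_s: 10.6
ee_pos: [0.4849, 0.0584, 0.0601]
eef_rot: [0.008, 0.111, 0.994, -0.001]
wrist_force: [11.2, -2.0, -6.3]
grip_width: 0.237
```

```bash
python3 - <<'E'
from h import *
rep()
E
```

```text
t 10.6 tip-ring along/lat/z mm [-65.   -0.2  -9.7] F along 11.4 [11.23 -2.01 -6.26] M [-0.299 -1.927  0.054] grip 0.237
```

```bash
python3 - <<'E'
from h import *
mv(tcp_for([*(RING-.065*U)[:2],.036]),yaw=YAW); print(sense()["time_s"])
E
```

```text
shift [-0.4  0.1  0.1]
turn [-0.    0.95 -0.04]
10.6
```

>>> play_rows --series '[10,2.7,0,0,0,0.5,0,10,2.7,0,0,0,0.9,0]'

```text
time_s: 10.8
ee_pos: [0.485, 0.0585, 0.0604]
eef_rot: [0.003, 0.111, 0.994, -0.0]
wrist_force: [8.7, -2.1, -2.9]
grip_width: 0.24
```

```bash
python3 - <<'E'
from h import *
rep();mv(tcp_for([*(RING-.065*U)[:2],.036]),yaw=YAW)
E
```

```text
t 10.8 tip-ring along/lat/z mm [-65.1  -0.1 -10.4] F along 8.99 [ 8.74 -2.12 -2.93] M [-0.409 -1.935  0.029] grip 0.24
shift [-0.3  0.   0.4]
turn [ 0.02  0.39 -0.05]
```

>>> play_rows --series '[10,3.2,0,0.3,0,0.7,0,10,3.5,0,0.3,0,0.9,0]'

```text
time_s: 11.0
ee_pos: [0.4851, 0.0585, 0.061]
eef_rot: [-0.001, 0.111, 0.994, 0.001]
wrist_force: [10.0, -2.8, -2.0]
grip_width: 0.243
```

```bash
python3 - <<'E'
from h import *
rep();mv(tcp_for([*(RING-.065*U)[:2],.036]),yaw=YAW)
E
```

```text
t 11.0 tip-ring along/lat/z mm [-65.2  -0.1 -10.7] F along 10.37 [10.   -2.81 -2.05] M [-0.449 -2.063  0.01 ] grip 0.243
shift [-0.2 -0.   1. ]
turn [ 0.06 -0.09 -0.09]
```

>>> play_rows --series '[10,4.0,0,0.5,0,0.4,0,10,4.0,0,0.5,0,0.4,0,10,4.0,0,0.5,0,0.4,0]'

```text
time_s: 11.3
ee_pos: [0.4851, 0.0585, 0.0613]
eef_rot: [0.0, 0.112, 0.994, 0.001]
wrist_force: [10.9, -2.2, -4.2]
grip_width: 0.234
```

```bash
python3 - <<'E'
from h import *
rep();mv(tcp_for([*(RING-.065*U)[:2],.036]),yaw=YAW)
E
```

```text
t 11.3 tip-ring along/lat/z mm [-65.2  -0.1 -10.2] F along 11.16 [10.93 -2.25 -4.16] M [-0.454 -2.135 -0.023] grip 0.234
shift [-0.2 -0.1  1.3]
turn [ 0.09 -0.   -0.13]
```

>>> play_rows --series '[10,4.2,0,1.2,0,0.4,0,10,4.2,0,1.2,0,0.4,0,10,4.2,0,1.2,0,0.4,0,10,4.2,0,1.2,0,0.4,0,10,4.2,0,1.2,0,0.4,0]'

```text
time_s: 11.8
ee_pos: [0.4851, 0.0586, 0.061]
eef_rot: [0.001, 0.112, 0.994, 0.001]
wrist_force: [9.8, -3.0, -3.8]
grip_width: 0.237
```

```bash
python3 - <<'E'
from h import *
rep();mv(tcp_for([*(RING-.065*U)[:2],.036]),yaw=YAW)
E
```

```text
t 11.8 tip-ring along/lat/z mm [-65.2  -0.1 -10.3] F along 10.18 [ 9.77 -2.98 -3.76] M [-0.464 -2.248  0.061] grip 0.237
shift [-0.3 -0.2  1. ]
turn [ 0.13  0.1  -0.17]
```

>>> play_rows --series '[10,4.5,0,1.2,0,0.5,0,10,4.5,0,1.2,0,0.5,0]'

```text
time_s: 12.0
ee_pos: [0.4851, 0.0587, 0.0609]
eef_rot: [0.001, 0.112, 0.994, 0.001]
wrist_force: [11.3, -2.6, -3.5]
grip_width: 0.239
```

```bash
cat >> h.py <<'E'
def avg(n):
    F=[];M=[]
    for _ in range(n):
        snapshot("side"); s=sense(); w=s["wrist_force"]; F.append([w@U,w@N,w[2]]); M.append(s["moment"])
    F=np.array(F); print("mean",F.mean(0).round(2),"sd",F.std(0).round(2),"along",F[:,0].round(1),"M",np.mean(M,0).round(3))
E
python3 - <<'E'
from h import *
avg(6);rep();mv(tcp_for([*(RING-.065*U)[:2],.036]),yaw=YAW)
E
```

```text
mean [11.39  0.27 -3.26] sd [0.51 0.48 0.51] along [10.4 11.2 11.3 11.9 11.9 11.6] M [-0.501 -2.295  0.004]
t 12.3 tip-ring along/lat/z mm [-65.2  -0.1 -10.4] F along 11.56 [11.34 -2.27 -2.61] M [-0.533 -2.276  0.004] grip 0.239
shift [-0.3 -0.2  0.9]
turn [ 0.18  0.14 -0.21]
```

>>> play_rows --series '[10,4.8,0,1.2,0,0.5,0,10,4.8,0,1.2,0,0.5,0,10,4.8,0,1.2,0,0.5,0]'

```text
time_s: 12.6
ee_pos: [0.485, 0.0587, 0.0608]
eef_rot: [0.002, 0.113, 0.994, 0.002]
wrist_force: [11.3, -2.7, -3.3]
grip_width: 0.234
```

```bash
python3 - <<'E'
from h import *
avg(45);rep();mv(tcp_for([*(RING-.065*U)[:2],.036]),yaw=YAW)
E
```

```text
mean [11.77  0.17 -3.41] sd [0.6  0.43 0.49] along [11.2 11.8 11.4 10.6 12.6 12.3 11.  11.9 11.9 11.8 10.9 11.7 12.1 11.8
 12.1 11.8 11.8 11.5 12.7 11.  11.5 10.4 10.9 12.1 12.4 12.3 12.5 12.
 12.8 12.8 11.8 11.  11.  12.3 12.5 11.7 11.4 11.9 12.5 12.1 11.3 12.4
 10.9 11.5 11.6] M [-0.509 -2.34   0.003]
t 14.85 tip-ring along/lat/z mm [-65.2  -0.1 -10.3] F along 11.63 [11.31 -2.69 -3.15] M [-0.511 -2.304 -0.012] grip 0.235
shift [-0.3 -0.3  0.8]
turn [ 0.23  0.22 -0.27]
```

The pull averaged 11.8 N (steady) over about 2.4 s. Now I release it, center the pin in the eye, and lift it out.

>>> play_rows --series '[10,1,0,0.5,0,0.2,0,10,-2,0,0.5,0.2,0.2,-0.2,10,-5,0,0.5,0.2,0.2,-0.2,10,-7,0,0,0.2,0.2,-0.2,10,-7,0,0,0.2,0.2,-0.2]'

```text
time_s: 15.35
ee_pos: [0.4904, 0.0573, 0.06]
eef_rot: [-0.002, 0.111, 0.994, 0.0]
wrist_force: [0.2, 0.3, -0.8]
grip_width: 0.237
```

```bash
python3 - <<'E'
from h import *
avg(2);rep();mv(tcp_for([*(RING-.0585*U)[:2],.036]),yaw=YAW)
E
```

```text
mean [-0.75  0.1  -1.48] sd [0.48 0.16 0.26] along [-0.3 -1.2] M [ 0.016 -0.002  0.022]
t 15.45 tip-ring along/lat/z mm [-59.5  -0.  -11.4] F along -1.23 [-1.14  0.53 -1.21] M [0.015 0.01  0.027] grip 0.233
shift [-0.9 -0.1  0.3]
turn [ 0.   -0.12 -0.06]
```

>>> play_rows --series '[10,-0.8,0,-6,0,0,0,10,-0.8,0,-14,0,0,0,10,-0.8,0,-24,0,0,0,10,-0.8,0,-40,0,0,0,10,-0.8,0,-60,0,0,0]'

```text
time_s: 15.95
ee_pos: [0.4913, 0.057, 0.1213]
eef_rot: [-0.001, 0.111, 0.994, 0.0]
wrist_force: [0.3, 0.7, -2.0]
grip_width: 0.236
```

>>> play_rows --series '[10,0,0,-20,0,0,0,10,0,0,-50,0,0,0,10,0,0,-70,0,0,0]'

```text
time_s: 16.25
ee_pos: [0.4923, 0.0568, 0.1942]
eef_rot: [0.0, 0.111, 0.994, 0.001]
wrist_force: [-0.6, 0.7, -2.1]
grip_width: 0.24
```

```bash
python3 - <<'E'
from h import *
rep()
S=cam("scene");D=cam("side")
a=snapshot("scene");b=snapshot("side")
A=cv2.resize(a[200:270,230:310],None,fx=5,fy=5,interpolation=cv2.INTER_CUBIC)
B=cv2.resize(b[170:240,260:340],None,fx=5,fy=5,interpolation=cv2.INTER_CUBIC)
cv2.imwrite("pics/c5.png",np.hstack([A,B])[...,::-1])
m=np.radians(1.88); o=np.array([.4473,-.2964,0]); V=np.array([np.cos(m),np.sin(m),0])
t=o+.003*V; print("place tcp",t.round(4)); print(sense()["ee_pos"]); mv((t[0],t[1],.16),yaw=m)
E
```

```text
t 16.25 tip-ring along/lat/z mm [-57.8  -0.2 122.8] F along -0.76 [-0.62  0.73 -2.14] M [ 0.007 -0.026 -0.041] grip 0.24
place tcp [ 0.4503 -0.2963  0.    ]
[0.4940657  0.0569572  0.19518899]
shift [ -35.3 -354.3   34.1]
turn [  0.17   0.31 -14.66]
```

View pics/c5.png

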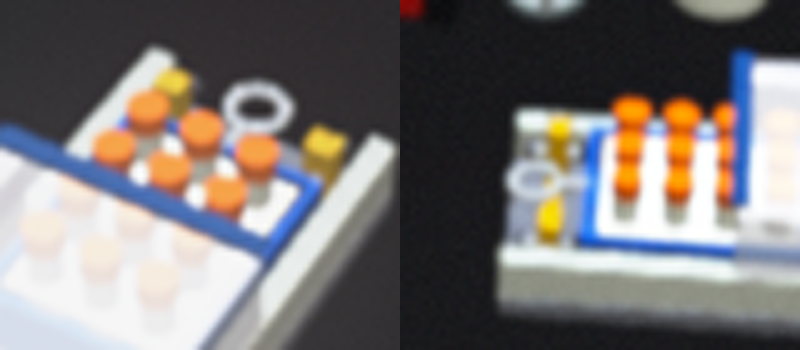

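The tray stands at the bumpers, flat, with the hook clear. I carry the tool back to the mat.

>>> play_rows --series '[10,-7,-48,0,0,0,-3,10,-14,-96,0,0,0,-6,10,-21,-144,0,0,0,-9,10,-28,-192,5,0.1,0.3,-12,10,-35,-240,10,0.1,0.3,-14.6]'

```text
time_s: 16.85
ee_pos: [0.4744, -0.1862, 0.1838]
eef_rot: [-0.0, -0.017, 1.0, 0.001]
wrist_force: [1.3, 0.5, -0.7]
grip_width: 0.24
```

```bash
python3 - <<'E'
from h import *
mv((.4503,-.2963,.12),yaw=np.radians(1.88))
E
```

```text
shift [  27.8 -109.3   63.6]
turn [ 0.11 -0.01  0.08]
```

>>> play_rows --series '[10,10,-40,0,0,0,0,10,20,-80,15,0,0,0,10,28,-109,40,0,0,0,10,28,-109,63,0.1,0,0,10,28,-109,63,0.1,0,0]'

```text
time_s: 17.35
ee_pos: [0.4464, -0.2948, 0.1166]
eef_rot: [-0.004, -0.016, 1.0, 0.002]
wrist_force: [-0.3, 1.7, -2.1]
grip_width: 0.238
```

>>> play_rows --series '[10,0,0,10,0,0,0,10,0,0,20,0,0,0,10,0,0,30,0,0,0,10,0,0,40,0,0,0,10,0,0,40,0,0,0]'

```text
time_s: 17.85
ee_pos: [0.4454, -0.2934, 0.0751]
eef_rot: [-0.005, -0.016, 1.0, 0.003]
wrist_force: [-0.3, -0.3, -0.4]
grip_width: 0.238
```

```bash
python3 - <<'E'
from h import *
avg(2); mv((.4503,-.2963,.031),yaw=np.radians(1.88)); print(sense()["ee_pos"])
E
```

```text
mean [-0.65  0.34 -1.65] sd [0.33 0.06 0.47] along [-0.3 -1. ] M [-0.022 -0.011 -0.015]
shift [-4.4 -2.2 45.5]
turn [ 0.29 -0.48 -0.08]
[ 0.44620003 -0.2944632   0.07653339]
```

>>> play_rows --series '[10,-4.4,-2.2,12,0.3,-0.5,0,10,-4.4,-2.2,24,0.3,-0.5,0,10,-4.4,-2.2,34,0.3,-0.5,0,10,-4.4,-2.2,40,0.3,-0.5,0,10,-4.4,-2.2,40,0.3,-0.5,0]'

```text
time_s: 18.45
ee_pos: [0.4494, -0.2958, 0.0354]
eef_rot: [-0.001, -0.016, 1.0, 0.001]
wrist_force: [-0.5, -0.3, -2.1]
grip_width: 0.235
```

```bash
python3 - <<'E'
from h import *
avg(2); mv((.4503,-.2963,.030),yaw=np.radians(1.88)); print(sense()["ee_pos"])
E
```

```text
mean [-0.14  0.31 -1.77] sd [0.53 0.03 0.12] along [ 0.4 -0.7] M [-0.011 -0.021  0.037]
shift [-0.   0.2  6.5]
turn [-0.02  0.01 -0.09]
[ 0.450285   -0.29648451  0.03650415]
```

>>> play_rows --series '[10,0,0,2,0,0,0,10,0,0,4,0,0,0,10,0,0,5.5,0,0,0,10,0,0,5.5,0,0,0]'

```text
time_s: 18.95
ee_pos: [0.4502, -0.2964, 0.0308]
eef_rot: [-0.0, -0.016, 1.0, -0.0]
wrist_force: [-0.7, 0.1, -0.7]
grip_width: 0.239
```

```bash
python3 - <<'E'
from h import *
avg(3); mv((.4503,-.2963,.030),yaw=np.radians(1.88)); print(sense()["ee_pos"])
E
```

```text
mean [-0.19  0.02 -1.15] sd [0.39 0.2  0.61] along [-0.   0.2 -0.7] M [-0.014 -0.001  0.009]
shift [-0.   0.3  1. ]
turn [-0.03  0.01 -0.09]
[ 0.45030432 -0.29655301  0.03104333]
```

>>> play_rows --series '[10,0,0,0.7,0,0,0,10,0,0,1.4,0,0,0,10,0,0,1.4,0,0,0]'

```text
time_s: 19.4
ee_pos: [0.4504, -0.2966, 0.0301]
eef_rot: [0.0, -0.016, 1.0, -0.0]
wrist_force: [-0.1, 0.4, 2.1]
grip_width: 0.24
```

```bash
python3 - <<'E'
from h import *
avg(4); mv((.4503,-.2963,.030),yaw=np.radians(1.88)); print(sense()["ee_pos"])
E
```

```text
mean [-1.34  0.69  3.13] sd [0.35 0.3  0.05] along [-1.  -1.2 -1.9 -1.2] M [0.172 0.147 0.033]
shift [ 0.1  0.3 -0. ]
turn [-0.02  0.03 -0.09]
[ 0.45036711 -0.29658812  0.02999137]
```

Contact with the mat is felt. I release.

>>> play_rows --series '[26,0,0,0,0,0,0,32,0,0,0,0,0,0,45,0,0,0,0,0,0,50,0,0,0,0,0,0,50,0,0,0,0,0,0]' --newtons 20

```text
time_s: 20.1
ee_pos: [0.4504, -0.2966, 0.03]
eef_rot: [0.0, -0.016, 1.0, -0.0]
wrist_force: [0.0, -0.8, -0.2]
grip_width: 0.59
```

```bash
python3 - <<'E'
from h import *
rep();mv((.4503,-.2963,.030),yaw=np.radians(1.88)); print(sense()["ee_pos"])
E
```

```text
t 20.1 tip-ring along/lat/z mm [ -24.2 -328.5  -41.5] F along 0.2 [ 0.03 -0.76 -0.17] M [-0.008  0.044  0.025] grip 0.59
shift [ 0.1  0.3 -0. ]
turn [-0.03  0.03 -0.09]
[ 0.45041156 -0.2966001   0.02995814]
```

>>> play_rows --series '[50,0,0,-15,0,0,0,50,0,0,-45,0,0,0,50,0,0,-90,0,0,0,50,0,0,-135,0,0,0,50,0,0,-180,0,0,0]'

```text
time_s: 20.6
ee_pos: [0.4499, -0.2968, 0.2129]
eef_rot: [0.001, -0.015, 1.0, -0.001]
wrist_force: [1.3, -0.6, 0.2]
grip_width: 0.585
```

>>> play_rows --series '[50,20,0,-20,0,0,0,50,30,0,-40,0,0,0,50,30,0,-40,0,0,0,50,30,0,-40,0,0,0]'

```text
time_s: 21.0
ee_pos: [0.4201, -0.2976, 0.2535]
eef_rot: [0.002, -0.015, 1.0, -0.001]
wrist_force: [0.7, -0.5, -0.2]
grip_width: 0.585
```

```bash
python3 - <<'E'
from h import *
rep(); c=cam("wrist"); im=snapshot("wrist"); a=snapshot("scene"); b=snapshot("side")
f=im.astype(int)
r=mask(im,(0,120,80),(10,255,255))|mask(im,(165,120,80),(180,255,255)); r[:,340:]=0
cn=max(cv2.findContours(r,0,2)[0],key=cv2.contourArea)
print("red",cv2.minAreaRect(np.array([onz(c,p[0],.04)[:2]*1000 for p in cn],np.float32)))
A=cv2.resize(a[140:300,130:320],(475,400),interpolation=cv2.INTER_CUBIC)
cv2.imwrite("pics/c6.png",np.hstack([A,cv2.resize(im[80:330,190:390],(320,400))])[...,::-1])
# tray position: ring centroid in side against bumper picture
E
```

```text
t 21.0 tip-ring along/lat/z mm [ -53.5 -336.2  182.4] F along 0.85 [ 0.74 -0.55 -0.17] M [ 0.064  0.02  -0.01 ] grip 0.585
red ((447.389404296875, -297.2582702636719), (68.47533416748047, 20.581138610839844), 1.7398587465286255)
```

View pics/c6.png

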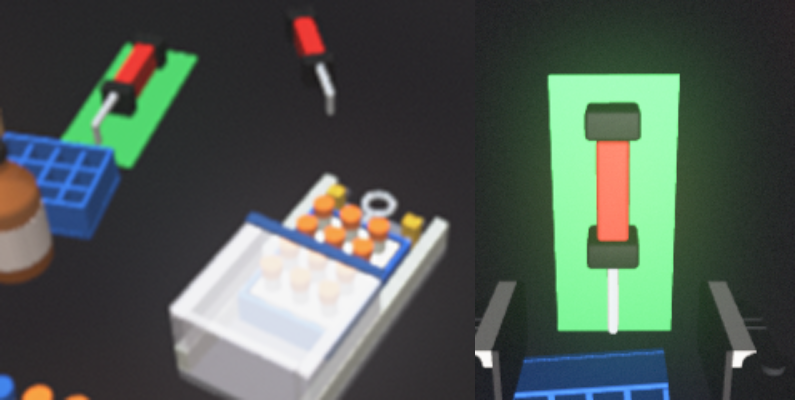

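The tool stands upright on the mat at (0.4474, -0.2973), yaw 1.7°. The target was (0.4473, -0.2964), yaw 1.9°. The tray is at the stop, so I hand in.

```bash
python3 -c "
from rig import *
print(hand_in(), sense()['time_s'])"
```

```text
the job is handed in; nothing more can be done
the job is handed in; nothing more can be done
```

The job is done and handed in at about 21 s of the 67 s allowed. I took the tool on the green mat, the one farthest to the robot's right. I hooked the eye and drew the tray about 59 mm, until it stalled on the bumpers.

- **Seating pull:** the wrist force along the pull averaged 11.8 N (10.4–12.8 N, unloaded offset a few tenths of a newton) over about 2.3 s. The highest single reading was 12.8 N. Between readings the load was not seen.
- **Upward load:** as I raised the pull, the hand pitched slightly and the hook dragged upward on the eye by up to about 5 N. I corrected the pitch; about 2 N remained during the hold. Afterwards the tray looked flat at the bumpers.
- **Unhooking:** the load fell to about zero before I lifted the pin clear. The last picture shows the tray at the stop, but I did not measure any remaining slack.
- **Tool return:** I set it down until I felt the mat (about 3 N), then released it. The last wrist picture puts it upright, within 1 mm and 0.2° of the mat's intended place.
- **Other things:** nothing else appeared moved in the parts of the scene I checked, by eye only. No last check failed.

I viewed 9 pictures.

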